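# Pour weld-on balls into the kit drawer and shut it

## Task

Pick up the aluminium cup of brass balls and pour all five balls into the open drawer of the blue cabinet. Stand the empty cup upright back on its round rubber mat, and push the drawer fully home. Leave the tape measure, the jar with the green cap and the magnet where they are.

Things in the scene. Friction and masses are not known exactly. Their poses are not given: they have to be found in the camera images.
- pour_cup: plain light-grey aluminium tapered open cup, 70 mm high, 55 mm wide at the foot and 70 mm at the rim, wall 2.5 mm, floor 3 mm, about 0.2 kg with its contents; origin at the centre of its underside, z to its mouth. It starts upright on the mat with the five balls in it
- cup_mouth (a point): centre of the cup's rim, 70 mm above its origin
- cup_mat: black round rubber mat, 110 mm across, 4 mm thick, fixed to the bench; origin at the centre of its underside, so the cup's foot belongs 4 mm above it
- kit_cabinet: blue steel bench cabinet with one drawer, 180 deep (x) x 180 wide (y) x 86 high, fixed to the bench; origin at the centre of its underside, its front faces its own -x, roughly towards the robot
- drawer (a joint): the cabinet's grey drawer: how far it stands open along the cabinet's -x, m; 0 is fully home against its stop, 0.125 fully open; it starts 0.095 to 0.12 open and slides with light friction
- drawer_floor (a point): middle of the drawer's inner floor; axes as the cabinet's, moves with the drawer. Inside measures 154 (x) x 156 (y) mm, walls 46 mm high above the floor, which is 13 mm above the bench; only the part in front of the cabinet's front edge (82 mm before the floor's middle when shut) is open from above
- drawer_front (a point): middle of the outer face of the drawer's front panel (176 mm wide, 66 mm high, its top edge 37 mm above this point); a pull lip 70 mm wide sticks out 12 mm in front of the face, 32 mm above this point
- tape: yellow tape measure, 32 x 80 x 62 mm, bystander; origin at the centre of its underside
- green_cap_jar: white jar with green cap, 44 mm across, 86 mm high, bystander; origin at the centre of its underside
- magnet: red and black arrow-shaped welding magnet lying flat, 70 x 90 x 17 mm, bystander; origin at the centre of its underside
- ball_0: centre of a brass ball 20 mm across, one of five that start in the cup
- ball_1: centre of a brass ball 20 mm across, one of five that start in the cup
- ball_2: centre of a brass ball 20 mm across, one of five that start in the cup
- ball_3: centre of a brass ball 20 mm across, one of five that start in the cup
- ball_4: centre of a brass ball 20 mm across, one of five that start in the cup
Not all that is in view belongs to the job. There is more than one size of the cup_mat; the job needs the smaller.

How it is judged:
On the way, in this order (a step that is already met when the one before it is completed fails the run):
1. the cup is lifted clear of its mat with all five balls in it (distance between each of ball_0, ball_1, ball_2, ball_3, ball_4 and pour_cup below 0.06 m and z of pour_cup in the frame of cup_mat above 0.04 m), for 0.2 s.
2. all five balls have been poured into the drawer, from the lifted cup (x of ball_0 in the frame of drawer_floor between -0.08 and 0.08 m and y of ball_0 in the frame of drawer_floor between -0.08 and 0.08 m and z of ball_0 in the frame of drawer_floor between 0 and 0.04 m and x of ball_1 in the frame of drawer_floor between -0.08 and 0.08 m and y of ball_1 in the frame of drawer_floor between -0.08 and 0.08 m and z of ball_1 in the frame of drawer_floor between 0 and 0.04 m and x of ball_2 in the frame of drawer_floor between -0.08 and 0.08 m and y of ball_2 in the frame of drawer_floor between -0.08 and 0.08 m and z of ball_2 in the frame of drawer_floor between 0 and 0.04 m and x of ball_3 in the frame of drawer_floor between -0.08 and 0.08 m and y of ball_3 in the frame of drawer_floor between -0.08 and 0.08 m and z of ball_3 in the frame of drawer_floor between 0 and 0.04 m and x of ball_4 in the frame of drawer_floor between -0.08 and 0.08 m and y of ball_4 in the frame of drawer_floor between -0.08 and 0.08 m and z of ball_4 in the frame of drawer_floor between 0 and 0.04 m and z of pour_cup in the frame of cup_mat above 0.02 m), for 0.2 s.
At the end, for the whole second after the job is handed in: All five balls lie in the drawer, the drawer is fully home (within 5 mm of its stop), and the cup stands upright (within 6 degrees) and at rest on its mat, its middle within 30 mm of the mat's middle (x of ball_0 in the frame of drawer_floor between -0.08 and 0.08 m and y of ball_0 in the frame of drawer_floor between -0.08 and 0.08 m and z of ball_0 in the frame of drawer_floor between 0 and 0.04 m and x of ball_1 in the frame of drawer_floor between -0.08 and 0.08 m and y of ball_1 in the frame of drawer_floor between -0.08 and 0.08 m and z of ball_1 in the frame of drawer_floor between 0 and 0.04 m and x of ball_2 in the frame of drawer_floor between -0.08 and 0.08 m and y of ball_2 in the frame of drawer_floor between -0.08 and 0.08 m and z of ball_2 in the frame of drawer_floor between 0 and 0.04 m and x of ball_3 in the frame of drawer_floor between -0.08 and 0.08 m and y of ball_3 in the frame of drawer_floor between -0.08 and 0.08 m and z of ball_3 in the frame of drawer_floor between 0 and 0.04 m and x of ball_4 in the frame of drawer_floor between -0.08 and 0.08 m and y of ball_4 in the frame of drawer_floor between -0.08 and 0.08 m and z of ball_4 in the frame of drawer_floor between 0 and 0.04 m and value of joint drawer below 0.005 m and horizontal distance between pour_cup and cup_mat below 0.03 m and angle between pour_cup's own z axis and vertical below 0.1 rad and z of pour_cup in the frame of cup_mat below 0.009 m and linear speed of pour_cup below 0.02 m/s); the robot touches nothing.
It fails at once if the tape measure is shifted by more than 30 mm (distance of tape from where it was at the start of the episode above 0.03 m).
It fails at once if the jar is shifted by more than 30 mm (distance of green_cap_jar from where it was at the start of the episode above 0.03 m).
It fails at once if the magnet is shifted by more than 30 mm (distance of magnet from where it was at the start of the episode above 0.03 m).
It also fails if it takes over 64 s, if anything falls off the work surface, if the arm or the gripper's body presses on something with over 40 N, if the wrist force passes 120 N, or if a joint passes its speed limit or range.

## Robot

A 6-joint arm with a two-finger parallel gripper is mounted at the origin on a cart in front of the work surface, level with it; the furniture and walls round the work are solid. World frame = base frame: x ahead of the robot, y to its left, z up, the work surface at z = 0. Lengths are in m, angles in rad, forces in N, time in s.
With the tool pointing down it reaches from about 0.4 to 0.825 m from the base axis. Payload 7 kg.
Tool frame: the origin (TCP) lies between the finger pads; the fingertips stand 8 mm ahead of it and the grasp point (between the pads) lies 11 mm behind it (r.tip_reach is the distance from the TCP to the fingertips, in m); z points along the fingers, y is the line along which they close (so a half turn about z gives the same grasp; the last joint's range is limited). The gripper opens to 85 mm and grips with 20 to 120 N. Pads are 22 mm wide; open, the fingers measure 114 mm over their backs; the gripper's body (76 mm by 85 mm) begins 54 mm behind the grasp point. The pads swing forward as they close: fully open they stand 13 mm farther back than shut.
Start: joints at [-1.008, 0.359, 0.012, 0, -1.224, -0.288], TCP at [0.183, -0.65, 0.239] pointing down, gripper open.
Joint ranges: [-3.07, 3.07], [-1.43, 2.12], [-1.02, 1.25], [-3.03, 1.67], [-3.05, -0], [-3.03, 3.03]. Speed limits (rad/s): [2.39, 2.39, 3.01, 3.14, 3.14, 3.14].

## Interface

Orientations are given as a rotation vector (axis times angle).
In Python, from station import r gives the robot as it stands.
- The arm moves only by the tool step_arm, never from a script. Its argument "motion" is a list that holds one entry, the list of rows, each a list of 5 numbers: the shift along the world's x, y, z in mm, then the turn about the world's z in degrees, then the opening, from 0 (shut) to 1 (fully open). In form: [[[x, y, z, turn, gripper], ...]]. A call has 1 to 20 rows; each row is the pose to reach, as a shift and turn from the pose commanded when the call began; what a row does not reach only later rows make up. A row lasts 1/10 s, in which the tool goes at most 50 mm and 8.59 degrees, less where a joint would pass 70% of its speed; a pose out of reach is approached as far as the arm can. A call with a gripper value outside its range is refused whole. The fingers move at their own pace and stop on an object; "force" is the grip in N (left out, the last holds). Time passes only in rows, so rows that repeat a pose let the fingers close. It gives the time, the measured TCP pose, the force, the opening and the grip force at its end, in the units of the state.
- r.observe(): the state, without advancing time (a new reading comes with each control period).
- r.capture(name): name is "side" or "top" or "wrist"; returns (picture, depth): 384x512x3 uint8, blue, green, red; 384x512 float32, m along the optical axis (not along the pixel's ray), 0 where there is no reading.
- r.get_calibration(name): a dict with "intrinsics" (3x3 intrinsics, pixels), "rvec" (rotation vector, rad) and "tvec" (3), from world to camera coordinates, as OpenCV has them; the wrist camera has in their place "hand_eye" (4x4, takes a point from camera to tool coordinates, whose origin is the TCP and whose axes are the flange's). Camera axes: x right, y down, z forward; pixel columns grow to the right and rows downward; lengths in m; the calibration is good to about 2 mm. A picture is of the moment at which its call begins: read the wrist's pose just before it. get_calibration takes no time and is no camera call.
- r.close_job(): hands the job in; it is judged then, once.
The state is a dict: "time_s": time; "joints": joint angles; "joint_velocities": joint speeds; "joint_efforts": joint torques, N m; "position": TCP position; "orientation": TCP orientation; "wrist_force": force on the tool from outside, world axes, zero at the start; "moment": the same for the moment, N m; "grip_width": opening from 0.0 (shut) to 1.0 (fully open); "gripper_force": force on a finger pad.
Only numpy, scipy, OpenCV 4.12 (cv2) and the standard library are available. Lean on these libraries where they do the work, as an engineer would, in place of code of your own. Each camera call takes 0.05 s, during which the arm holds its last target. There are 200 camera calls.

## Working session

There is one attempt and no reset: what is moved stays moved. The work goes in short steps, Python scripts to look and compute and a tool call to move; the robot and the scene stay as the last step left them, time stands still between calls to the robot, and variables do not carry over. Pictures are saved under pics/ and viewed, at most 10 in all, crops included, and the job is handed in when it is done.

Besides the shell and the picture viewer there is one more tool, called after "Emit:" as a command line: name --argument value ..., lists and objects as JSON in quotes. step_arm: Moves the arm, as the interface text tells. Its arguments: {"type":"object","properties":{"motion":{"type":"array","items":{"type":"array","items":{"type":"array","items":{"type":"number"}}}},"force":{"type":"number"}},"required":["motion"]}

```bash
mkdir -p pics; ls
cat > h.py <<'E'
import numpy as np, cv2
from station import r
def cam(n, st=None):
    c=r.get_calibration(n); K=np.array(c['intrinsics'])
    if 'hand_eye' in c:
        H=np.array(c['hand_eye']); T=np.eye(4); T[:3,:3]=cv2.Rodrigues(np.array(st['orientation'],float))[0]; T[:3,3]=st['position']
        M=T@H; return K,M[:3,:3],M[:3,3]
    R=cv2.Rodrigues(np.array(c['rvec'],float))[0]; t=np.array(c['tvec'],float).ravel()
    return K,R.T,-R.T@t
def shot(n):
    st=r.observe(); im,d=r.capture(n); return im,d,cam(n,st)
def ray(C,u,v):
    K,R,o=C; return o,R@np.linalg.inv(K)@np.array([u,v,1.])
def onz(C,u,v,z):
    o,d=ray(C,u,v); return o+d*(z-o[2])/d[2]
def pts(C,d):
    K,R,o=C; v,u=np.mgrid[:d.shape[0],:d.shape[1]]
    P=np.stack([(u-K[0,2])/K[0,0]*d,(v-K[1,2])/K[1,1]*d,d],-1); return P@R.T+o
E
python3 - <<'E'
from h import *
for n in ('side','top'):
    im,d,C=shot(n); cv2.imwrite(f'pics/{n}0.png',im); np.savez(f'{n}0.npz',im=im,d=d); print(n,C[2].round(3),C[1][:,2].round(2))
s=r.observe();print(s['time_s'],s['position'],s['orientation'],s['grip_width'],r.tip_reach)
E
```

```text
pics
side [0.419 1.218 0.52 ] [ 0.12 -0.9  -0.41]
top [0.366 0.24  1.035] [ 0.19  0.03 -0.98]
0.1 [ 0.18299597 -0.64929744  0.2384713 ] [ 4.30078357e-01 -3.11161301e+00 -2.28715954e-03] 0.9973851348005874 0.008
```

View pics/top0.png

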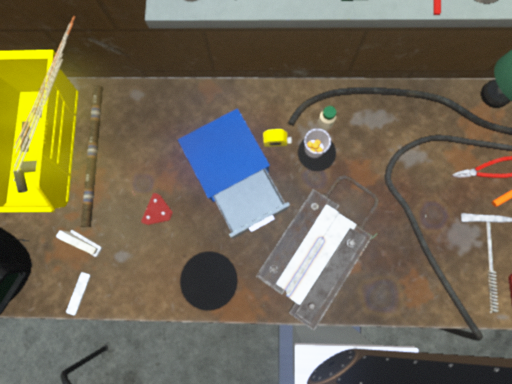

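View pics/side0.png

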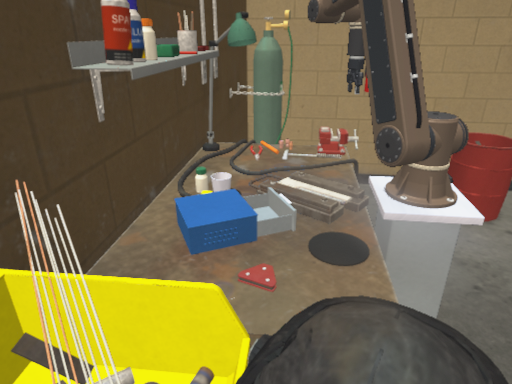

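Two mats are in view. One is at top px (317,152), under the cup, about 38 px across. The other is bare, at (209,281), and about 57 px across. The smaller one, under the cup, fits 110 mm. I'll measure everything and confirm in a crop.

Run:
```python
from h import *
f=np.load('top0.npz');im,d=f['im'],f['d'];C=cam('top');P=pts(C,d)
hsv=cv2.cvtColor(im,cv2.COLOR_BGR2HSV)
def blobs(name,m,zs):
    m=m.astype(np.uint8)
    for c in cv2.findContours(m,cv2.RETR_EXTERNAL,cv2.CHAIN_APPROX_NONE)[0]:
        if cv2.contourArea(c)<60: continue
        (u,v),(w,h),a=cv2.minAreaRect(c); mk=np.zeros_like(m);cv2.drawContours(mk,[c],-1,1,-1)
        z=np.median(P[...,2][(mk>0)&(d>0)])
        print(name,'px',round(u),round(v),'area',cv2.contourArea(c),'zmed',z.round(4),'pos',onz(C,u,v,zs).round(4))
        if name in('blue','drawer','mat'): 
            b=cv2.boxPoints(cv2.minAreaRect(c)); print([tuple(onz(C,x,y,zs)[:2].round(3)) for x,y in b])
H,S,V=hsv[...,0],hsv[...,1],hsv[...,2]
roi=np.zeros(H.shape,bool);roi[85:330,130:385]=1
blobs('blue',roi&(H>100)&(H<125)&(S>150),.086)
blobs('yellow',roi&(H>22)&(H<34)&(S>170)&(V>150),.062)
blobs('green',roi&(H>45)&(H<85)&(S>90),.086)
blobs('red',roi&((H<6)|(H>174))&(S>150)&(V>120),.017)
blobs('mat',roi&(V<50),.004)
zz=P[...,2]
for (u,v) in [(250,195),(235,200),(262,205),(255,222),(318,255),(300,230),(350,190),(317,138),(328,112),(274,137),(329,160)]: print((u,v),P[v,u].round(3))
crop=np.hstack([cv2.resize(im[80:240,200:380],None,fx=3,fy=3,interpolation=cv2.INTER_CUBIC)])
cv2.imwrite('pics/crop.png',crop)
```

```text
blue px 223 154 area 4319.0 zmed 0.0854 pos [0.644  0.3563 0.086 ]
[(np.float64(0.679), np.float64(0.486)), (np.float64(0.779), np.float64(0.326)), (np.float64(0.609), np.float64(0.23)), (np.float64(0.516), np.float64(0.385))]
yellow px 274 136 area 277.5 zmed 0.0582 pos [0.7022 0.2191 0.062 ]
green px 330 112 area 104.5 zmed 0.0855 pos [0.7642 0.072  0.086 ]
red px 159 211 area 503.0 zmed 0.0147 pos [0.4969 0.5394 0.017 ]
mat px 208 281 area 2391.5 zmed 0.0051 pos [0.3112 0.3941 0.004 ]
[(np.float64(0.275), np.float64(0.494)), (np.float64(0.411), np.float64(0.432)), (np.float64(0.347), np.float64(0.294)), (np.float64(0.215), np.float64(0.358))]
mat px 327 157 area 126.5 zmed 0.0036 pos [0.6611 0.0667 0.004 ]
[(np.float64(0.647), np.float64(0.105)), (np.float64(0.701), np.float64(0.052)), (np.float64(0.676), np.float64(0.029)), (np.float64(0.622), np.float64(0.081))]
(250, 195) [0.548 0.285 0.011]
(235, 200) [0.532 0.327 0.013]
(262, 205) [0.52  0.251 0.012]
(255, 222) [0.465 0.268 0.073]
(318, 255) [0.384 0.102 0.041]
(300, 230) [0.448 0.15  0.057]
(350, 190) [ 0.568  0.004 -0.002]
(317, 138) [0.713 0.097 0.019]
(328, 112) [0.765 0.076 0.085]
(274, 137) [0.701 0.22  0.062]
(329, 160) [0.653 0.062 0.005]
```

View pics/crop.png

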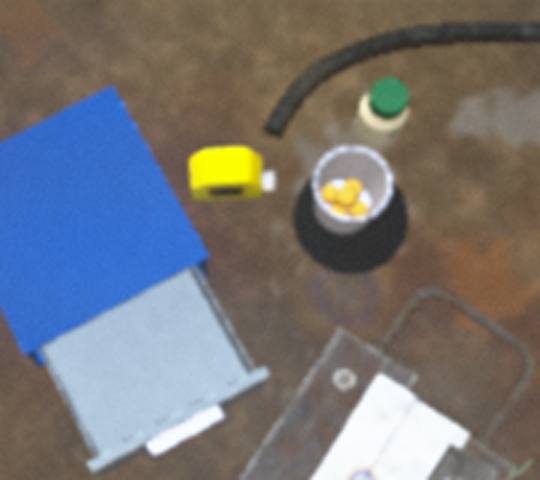

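Run:
```python
from h import *
f=np.load('top0.npz');im,d=f['im'],f['d'];C=cam('top');P=pts(C,d);Z=P[...,2]
Z=np.where(d>0,Z,-1)
# cup rim by depth near 0.074
xy=P[...,:2]
near=np.linalg.norm(xy-[0.69,0.09],axis=-1)<.07
m=near&(Z>.066)&(Z<.085); q=P[m]; print('rim n',m.sum(),q[:,2].mean().round(4),'range',q.min(0).round(3),q.max(0).round(3))
v,u=np.nonzero(m); (uc,vc),ax,a=cv2.fitEllipse(cv2.convexHull(np.c_[u,v].astype(np.int32)));print('ell',uc,vc,ax,onz(C,uc,vc,.074).round(4))
# side view rim triangulation
hsv=cv2.cvtColor(im,cv2.COLOR_BGR2HSV)
g=cv2.cvtColor(im,cv2.COLOR_BGR2GRAY)
mk=((g<50)&near&(Z<.02)); v,u=np.nonzero(mk); G=np.array([onz(C,a,b,.004)[:2] for a,b in zip(u,v)])
# mat boundary: circle fit on outer edge of dark region (hull pts), lower part only
h=cv2.convexHull(np.c_[u,v].astype(np.int32))[:,0]; Hh=np.array([onz(C,a,b,.004)[:2] for a,b in h])
for it in range(4):
    A=np.c_[2*Hh,np.ones(len(Hh))]; s=np.linalg.lstsq(A,(Hh**2).sum(1),rcond=None)[0]; rr=np.sqrt(s[2]+s[0]**2+s[1]**2)
    res=abs(np.linalg.norm(Hh-s[:2],axis=1)-rr); print('mat',s[:2].round(4),rr.round(4),len(Hh),res.max().round(4)); Hh=Hh[res<max(.003,0.7*res.max())]
# cabinet frame
th=np.deg2rad(31.5);ex=np.array([np.cos(th),np.sin(th)]);ey=np.array([-ex[1],ex[0]])
b=(xy-[0.5625,0.3075]); X=b@ex;Y=b@ey
print('ctr line blue Y range',[ (Y[(Z>.08)&(abs(X-k)<.01)].min().round(3),Y[(Z>.08)&(Z<.09)&(abs(X-k)<.01)&(abs(Y)<.12)].max().round(3)) for k in(.02,.08,.15)])
for x0 in np.arange(-.16,.02,.008):
    r_=[]
    for y0 in (-.095,-.085,-.08,-.075,-.06,0,.06,.075,.085):
        k=(abs(X-x0)<.004)&(abs(Y-y0)<.004)&(d>0); r_.append(round(float(Z[k].max()),3) if k.any() else None)
    print(x0.round(3),r_)
st=r.observe(); R=cv2.Rodrigues(np.array(st['orientation']))[0]; print('tool y',R[:,1].round(3),'deg',np.rad2deg(np.arctan2(R[1,1],R[0,1])))
```

```text
rim n 146 0.073 range [0.653 0.062 0.066] [0.759 0.14  0.085]
ell 320.03759765625 133.84376525878906 (27.850597381591797, 41.14316177368164) [0.7065 0.0965 0.074 ]
mat [0.6755 0.0961] 0.0497 15 0.0015
mat [0.6755 0.0961] 0.0497 15 0.0015
mat [0.6755 0.0961] 0.0497 15 0.0015
mat [0.6755 0.0961] 0.0497 15 0.0015
ctr line blue Y range [(np.float64(-0.676), np.float64(0.091)), (np.float64(-0.577), np.float64(0.089)), (np.float64(-0.463), np.float64(0.086))]
-0.16 [0.057, 0.057, 0.057, 0.057, 0.06, 0.001, 0.004, 0.0, 0.0]
-0.152 [0.061, 0.058, 0.057, 0.057, 0.055, 0.004, 0.003, 0.003, 0.004]
-0.144 [0.057, 0.057, 0.057, 0.058, 0.002, 0.004, 0.004, 0.002, 0.0]
-0.136 [0.055, 0.03, 0.002, 0.005, 0.001, 0.006, 0.003, 0.001, 0.002]
-0.128 [-0.001, 0.003, 0.001, 0.0, 0.002, 0.004, 0.003, 0.002, 0.003]
-0.12 [0.003, 0.004, 0.004, 0.003, 0.001, 0.072, 0.002, 0.002, 0.002]
-0.112 [0.004, 0.074, 0.074, 0.07, 0.072, 0.075, 0.002, 0.002, 0.003]
-0.104 [0.002, 0.075, 0.076, 0.076, 0.076, 0.076, 0.076, 0.075, 0.075]
-0.096 [0.002, None, 0.075, 0.075, 0.076, 0.074, 0.076, 0.075, 0.076]
-0.088 [0.003, 0
[... 309 characters left out ...]
.015, 0.016, 0.014, 0.059]
-0.048 [0.0, 0.002, 0.06, 0.06, 0.015, 0.017, 0.014, 0.014, 0.059]
-0.04 [0.002, 0.003, 0.061, 0.061, 0.019, 0.013, 0.014, 0.016, 0.054]
-0.032 [0.002, 0.001, 0.06, 0.06, 0.013, 0.014, 0.014, 0.016, 0.061]
-0.024 [0.002, 0.002, 0.06, 0.06, 0.015, 0.012, 0.015, 0.015, 0.001]
-0.016 [0.001, 0.001, 0.061, 0.061, 0.015, 0.016, 0.015, 0.015, 0.001]
-0.008 [0.0, 0.004, 0.061, 0.059, 0.015, 0.014, 0.014, 0.053, 0.002]
0.0 [0.004, -0.002, 0.06, 0.06, 0.016, 0.016, 0.017, 0.06, 0.002]
0.008 [0.005, 0.089, 0.088, 0.087, 0.087, 0.085, 0.015, 0.057, 0.002]
0.016 [0.086, 0.087, 0.087, 0.087, 0.088, 0.087, 0.087, 0.089, 0.089]
tool y [-0.271  0.963  0.001] deg 105.73879403903129
```

Emit:
step_arm --motion '[[[22,37,1,5,1],[44,75,2,10,1],[66,112,3,15,1],[88,150,4,20,1],[110,187,5,26,1],[132,225,6,31,1],[154,262,7,36,1],[176,300,8,41,1],[198,337,9,46,1],[220,375,10,52,1],[242,412,11,57,1],[264,450,12,62,1],[286,487,14,67,1],[308,525,16,72,1],[330,562,18,77,1],[352,600,20,82,1],[374,637,21,88,1],[396,675,22,93,1],[418,712,22,98,1],[437,749,22,103,1]]]'

```text
time_s: 2.1
position: [0.6207, 0.101, 0.2609]
orientation: [2.706, -1.595, -0.001]
wrist_force: [1.8, -0.0, 0.1]
grip_width: 0.999
gripper_force: 0.0
```

Run:
```python
from h import *
st=r.observe(); print(st['time_s'],st['position'],st['joints'])
im,d,C=shot('wrist'); cv2.imwrite('pics/w1.png',im); np.savez('w1.npz',im=im,d=d,K=C[0],R=C[1],o=C[2])
print(C[2],C[1][:,2]); print(np.array(r.get_calibration('wrist')['hand_eye']).round(3))
# cabinet fit
f=np.load('top0.npz');d=f['d'];P=pts(cam('top'),d);Z=P[...,2]
m=(abs(Z-.086)<.006)&(d>0)&(P[...,1]>.18)&(P[...,1]<.55)&(P[...,0]<.85)&(P[...,0]>.5)
m=cv2.morphologyEx(m.astype(np.uint8),cv2.MORPH_OPEN,np.ones((5,5)))>0
q=(P[m][:,:2]*1000).astype(np.float32); rc=cv2.minAreaRect(q); print(rc, cv2.boxPoints(rc).round(0).tolist())
```

```text
2.1 [0.6207311  0.1010425  0.26088588] [ 4.71244815e-01  2.71359738e-01 -6.31199242e-02 -5.78504821e-05
 -1.23689546e+00  3.42553128e-02]
[0.65404609 0.03816928 0.39490279] [-0.13634801  0.24581971 -0.95967801]
[[-0.001 -0.96  -0.281  0.071]
 [ 1.    -0.001 -0.     0.001]
 [ 0.    -0.281  0.96  -0.134]
 [ 0.     0.     0.     1.   ]]
((651.2462158203125, 358.4082336425781), (184.58251953125, 184.28717041015625), 29.585933685302734) [[525.0, 393.0], [616.0, 233.0], [777.0, 324.0], [686.0, 484.0]]
```

View pics/w1.png

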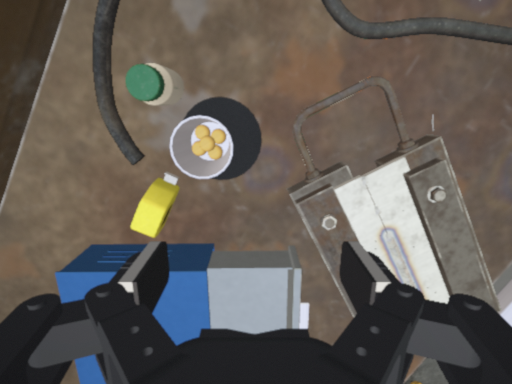

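Run:
```python
from h import *
w=np.load('w1.npz');im,d=w['im'],w['d'];C=(w['K'],w['R'],w['o']);P=pts(C,d);Z=P[...,2]
hsv=cv2.cvtColor(im,cv2.COLOR_BGR2HSV); v,u=np.mgrid[:384,:512]
near=(np.hypot(u-210,v-145)<62)
def big(m):
    cs=cv2.findContours(m.astype(np.uint8),cv2.RETR_EXTERNAL,cv2.CHAIN_APPROX_NONE)[0]; return max(cs,key=cv2.contourArea)
# cup: rim plane by depth
rim=near&(abs(Z-.074)<.012)&(d>0)&(np.hypot(u-201,v-147)<40)
q=P[rim]; top=q[q[:,2]>np.percentile(q[:,2],60)]; print('rim z',np.percentile(q[:,2],[50,80,95]).round(4))
bright=near&(hsv[...,2]>120)&(hsv[...,1]<60)
e=cv2.fitEllipse(cv2.convexHull(big(bright)));print('rim ell',e, onz(C,*e[0],.074).round(4))
(x,y),rr=cv2.minEnclosingCircle((q[:,:2]*1000).astype(np.float32));print('depth rim circ',x,y,rr)
# mat
dk=near&(hsv[...,2]<55); c=big(dk)[:,0]; G=np.array([onz(C,a,b,.004)[:2] for a,b in c]); 
h=cv2.convexHull((G*1e5).astype(np.int32))[:,0]/1e5
for it in range(5):
    A=np.c_[2*h,np.ones(len(h))]; s=np.linalg.lstsq(A,(h**2).sum(1),rcond=None)[0]; R0=np.sqrt(s[2]+s[0]**2+s[1]**2)
    res=abs(np.linalg.norm(h-s[:2],axis=1)-R0); h=h[res<max(.0015,.6*res.max())]
print('mat',s[:2].round(4),R0.round(4),len(h), 'z',np.median(Z[dk&(d>0)]).round(4))
# two-view rim centre
f=np.load('top0.npz');it_=f['im'];Ct=cam('top');hs=cv2.cvtColor(it_,cv2.COLOR_BGR2HSV);v,u=np.mgrid[:384,:512]
b=(np.hypot(u-317,v-145)<20)&(hs[...,2]>110)&(hs[...,1]<60)
e2=cv2.fitEllipse(cv2.convexHull(big(b)));print('top ell',e2)
o1,d1=ray(C,*e[0]);
for uv in (e2[0],(317.3,142.3)):
    o2,d2=ray(Ct,*uv); t=np.linalg.lstsq(np.c_[d1,-d2],o2-o1,rcond=None)[0]; print('tri',(o1+d1*t[0]).round(4),(o2+d2*t[1]).round(4))
```

```text
rim z [0.0723 0.0735 0.0742]
rim ell ((193.58236694335938, 134.7454376220703), (84.47640991210938, 90.84620666503906), 160.3622283935547) [0.6977 0.0945 0.074 ]
depth rim circ 685.287109375 103.51554107666016 34.9214973449707
mat [0.6732 0.0953] 0.0528 40 z 0.0033
top ell ((314.8553161621094, 140.51657104492188), (29.922950744628906, 34.49595260620117), 59.72932052612305)
tri [0.7047 0.1037 0.022 ] [0.7049 0.1038 0.022 ]
tri [0.7034 0.102  0.0316] [0.697  0.0981 0.03  ]
```

Run:
```python
from h import *
w=np.load('w1.npz');C=(w['K'],w['R'],w['o']);Ct=cam('top')
print(onz(C,201,147,.074).round(4),onz(Ct,317.3,142.3,.074).round(4))
o1,d1=ray(C,201,147);o2,d2=ray(Ct,317.3,142.3); t=np.linalg.lstsq(np.c_[d1,-d2],o2-o1,rcond=None)[0]; print('tri',(o1+d1*t[0]).round(4),(o2+d2*t[1]).round(4))
```

```text
[0.6848 0.1026 0.074 ] [0.6825 0.1043 0.074 ]
tri [0.6854 0.1038 0.0677] [0.6847 0.1033 0.0675]
```

Emit:
step_arm --motion '[[[16,1,-20,1,1],[32,2,-45,1,1],[48,2,-70,1,1],[64,2,-95,1,1],[64,2,-95,1,1]]]'

```text
time_s: 2.65
position: [0.683, 0.1006, 0.1608]
orientation: [2.711, -1.576, -0.008]
wrist_force: [-0.3, -0.1, 0.5]
grip_width: 0.999
gripper_force: 0.0
```

Emit:
step_arm --motion '[[[1,2,-20,0,1],[1,2,-45,0,1],[1,2,-70,0,1],[1,2,-90,0,1],[1,2,-101,0,1],[1,2,-101,0,1],[1,2,-101,0,1]]]'

```text
time_s: 3.35
position: [0.6857, 0.1035, 0.0664]
orientation: [-2.717, 1.576, -0.001]
wrist_force: [-0.4, 0.0, 0.6]
grip_width: 1.004
gripper_force: 0.0
```

Run:
```python
from h import *
st=r.observe(); print(st['position'],st['wrist_force'])
im,d,C=shot('wrist'); im2,_,_=shot('side'); cv2.imwrite('pics/g1.png',np.hstack([cv2.resize(im,(400,300)),cv2.resize(im2[90:240,130:330],(400,300),interpolation=cv2.INTER_CUBIC)]))
```

```text
[0.68565538 0.10347934 0.06637491] [-0.39344681  0.01671851  0.62360725]
```

View pics/g1.png

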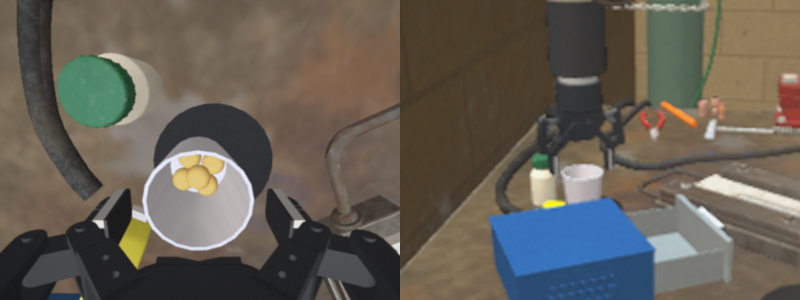

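Emit:
step_arm --motion '[[[0,0,-8,0,1],[0,0,-8,0,1],[0,0,-8,0,0.7],[0,0,-8,0,0.6],[0,0,-8,0,0.5],[0,0,-8,0,0.5],[0,0,-8,0,0.5],[0,0,-8,0,0.5]]]' --force 30

```text
time_s: 4.25
position: [0.6854, 0.1034, 0.0577]
orientation: [-2.717, 1.576, -0.001]
wrist_force: [-0.7, 0.1, 4.6]
grip_width: 0.788
gripper_force: 33.8
```

Emit:
step_arm --motion '[[[0,0,5,0,0.5],[0,0,10,0,0.5],[0,0,20,0,0.5],[0,0,32,0,0.5],[0,0,45,0,0.5],[0,0,58,0,0.5],[0,0,70,0,0.5],[0,0,80,0,0.5],[0,0,80,0,0.5],[0,0,80,0,0.5],[0,0,80,0,0.5]]]'

```text
time_s: 5.35
position: [0.6847, 0.1032, 0.1365]
orientation: [2.716, -1.577, -0.001]
wrist_force: [-0.1, -0.8, -2.6]
grip_width: 0.789
gripper_force: 34.2
```

Run:
```python
from h import *
st=r.observe(); print(st['position'],st['wrist_force'],st['grip_width'])
im,d,C=shot('wrist'); im2,d2,C2=shot('side'); cv2.imwrite('pics/g2.png',np.hstack([cv2.resize(im,(400,300)),cv2.resize(im2[90:240,130:330],(400,300),interpolation=cv2.INTER_CUBIC)]))
np.savez('s2.npz',im=im2,d=d2)
```

```text
[0.68465159 0.10322408 0.13651641] [-0.07427603 -0.80694654 -2.6272178 ] 0.7893611592259888
```

View pics/g2.png

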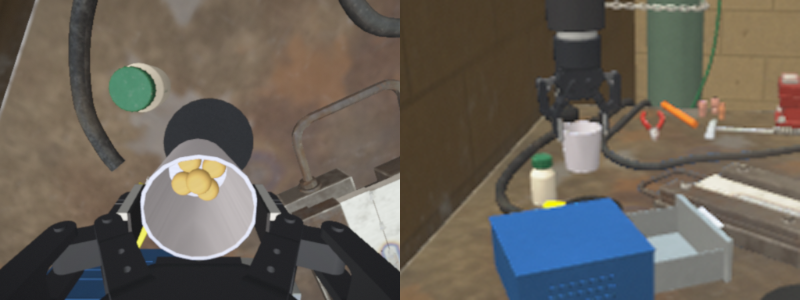

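```bash
cat >> h.py <<'E'
th=np.deg2rad(29.6);F=np.array([.5705,.313]);ex=np.array([np.cos(th),np.sin(th)]);ey=np.array([-ex[1],ex[0]])
def cab(xy): b=np.asarray(xy)[...,:2]-F; return np.stack([b@ex,b@ey],-1)
def world(X,Y): return F+X*ex+Y*ey
E
python3 - <<'E'
from h import *
f=np.load('top0.npz');d=f['d'];P=pts(cam('top'),d);Q=cab(P);Z=P[...,2]
for c in [(-.057,-.135)]:
    m=(Z>.02)&(d>0)&(Z<.2)&(Q[...,1]<-.095)&(np.hypot(Q[...,0]-c[0],Q[...,1]-c[1])<.1); D=np.hypot(Q[...,0]-c[0],Q[...,1]-c[1])
    k=np.argsort(D[m])[:6]; print(world(*c),[(Q[m][i].round(3),Z[m][i].round(3),D[m][i].round(3)) for i in k])
# panel profile
for y in(-.07,-.05,0,.05): 
    m=(abs(Q[...,1]-y)<.006)&(Z>.068)&(Z<.08)&(Q[...,0]<-.05)&(d>0); print(y,Q[m][:,0].min().round(4),Q[m][:,0].max().round(4),np.median(Z[m]).round(4))
m=(Z>.05)&(Z<.066)&(Q[...,0]>-.09)&(Q[...,0]<-.01)&(abs(Q[...,1]+.08)<.02); print('rwall Y',np.percentile(Q[m][:,1],[5,50,95]).round(4),np.median(Z[m]))
print(cab(r.observe()['position']))
E
```

```text
[0.58762094 0.1674635 ] [(array([-0.107, -0.165]), np.float64(0.024), np.float64(0.059)), (array([-0.104, -0.17 ]), np.float64(0.023), np.float64(0.059)), (array([-0.113, -0.155]), np.float64(0.029), np.float64(0.059)), (array([-0.112, -0.158]), np.float64(0.03), np.float64(0.059)), (array([-0.107, -0.167]), np.float64(0.031), np.float64(0.06)), (array([-0.11 , -0.162]), np.float64(0.029), np.float64(0.06))]
-0.07 -0.1156 -0.1073 0.074
-0.05 -0.1159 -0.1065 0.0752
0 -0.3639 -0.106 0.0725
0.05 -0.1155 -0.106 0.0742
rwall Y [-0.08   -0.0788 -0.078 ] 0.057996089444659116
[-0.00430916 -0.23883656]
```

Emit:
step_arm --motion '[[[-4,3,0,0,0.5],[-11,8,0,0,0.5],[-20,14,0,0,0.5],[-30,20,0,0,0.5],[-40,27,0,0,0.5],[-50,34,0,0,0.5],[-60,41,0,0,0.5],[-70,47,0,0,0.5],[-79,53,-3,0,0.5],[-86,58,-8,0,0.5],[-92,62,-16,0,0.5],[-95,64,-25,0,0.5],[-96,65,-34,0,0.5],[-96,65,-42,0,0.5],[-96,65,-47,0,0.5],[-96,65,-47,0,0.5],[-96,65,-47,0,0.5]]]'

```text
time_s: 7.15
position: [0.5894, 0.1682, 0.0902]
orientation: [2.717, -1.577, 0.0]
wrist_force: [0.6, -0.2, -0.7]
grip_width: 0.787
gripper_force: 34.2
```

Run:
```python
from h import *
st=r.observe(); print(st['time_s'],st['position'],cab(st['position']),st['wrist_force'],st['grip_width'])
```

```text
7.15 [0.58942156 0.16817525 0.09021136] [-0.05508281 -0.13527054] [ 0.64793043 -0.19874399 -0.66952436] 0.7866452542048649
```

Emit:
step_arm --motion '[[[-3,5,0,0,0.5],[-5,9,0,0,0.5],[-8,14,0,0,0.5],[-10,17,0,0,0.5],[-12,21,0,0,0.5],[-14,24,0,0,0.5],[-16,28,0,0,0.5],[-18,31,0,0,0.5],[-20,35,0,0,0.5],[-22,38,0,0,0.5],[-22,38,0,0,0.5]]]'

```text
time_s: 8.25
position: [0.5687, 0.206, 0.0923]
orientation: [-2.717, 1.575, -0.005]
wrist_force: [4.3, -5.2, 7.3]
grip_width: 0.788
gripper_force: 34.8
```

Run:
```python
from h import *
st=r.observe(); print(st['time_s'],st['position'],cab(st['position']),st['wrist_force'],st['moment'],st['grip_width'])
im,d,C=shot('wrist'); im2,d2,C2=shot('side'); cv2.imwrite('pics/g3.png',np.hstack([cv2.resize(im,(400,300)),cv2.resize(im2[90:240,150:350],(400,300),interpolation=cv2.INTER_CUBIC)]))
```

```text
8.25 [0.5687055  0.20598689 0.09232279] [-0.05441856 -0.09216098] [ 4.30275127 -5.21508299  7.26607712] [-2.5144713  -1.20199233  0.03220917] 0.7876933863948287
```

View pics/g3.png

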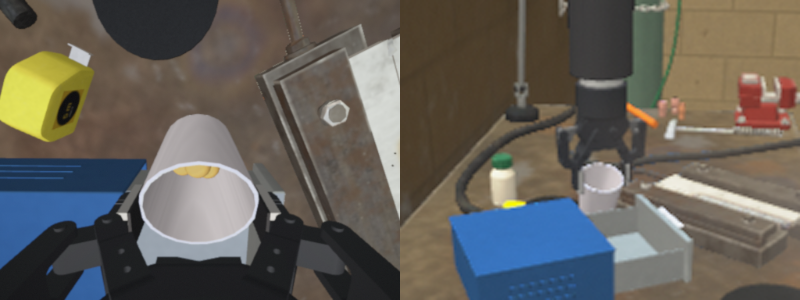

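Emit:
step_arm --motion '[[[-2,3,0,0,0.5],[-3,6,0,0,0.5],[-5,9,0,0,0.5],[-6,11,0,0,0.5],[-8,14,0,0,0.5],[-9,17,0,0,0.5],[-11,20,0,0,0.5],[-13,23,0,0,0.5],[-14,26,0,0,0.5],[-16,29,0,0,0.5],[-16,29,-2,0,0.5],[-16,29,-4,0,0.5],[-16,29,-6,0,0.5],[-16,29,-6,0,0.5]]]'

```text
time_s: 9.75
position: [0.5534, 0.2366, 0.087]
orientation: [-2.715, 1.572, -0.005]
wrist_force: [1.6, -2.1, 11.8]
grip_width: 0.788
gripper_force: 37.2
```

Run:
```python
from h import *
st=r.observe(); print(st['time_s'],st['position'],cab(st['position']),st['wrist_force'],st['moment'],st['grip_width'])
im,d,C=shot('wrist'); im2,d2,C2=shot('side'); cv2.imwrite('pics/g4.png',np.hstack([cv2.resize(im,(400,300)),cv2.resize(im2[90:240,150:350],(400,300),interpolation=cv2.INTER_CUBIC)]))
```

```text
9.75 [0.55343841 0.23660073 0.08700911] [-0.05257176 -0.05800134] [ 1.58826094 -2.07907921 11.80610719] [-0.91672804 -0.690621    0.03198473] 0.7875205230784835
```

View pics/g4.png

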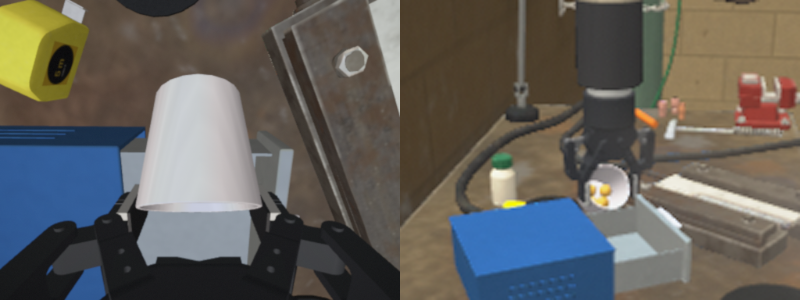

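Emit:
step_arm --motion '[[[-3,-1,0,0,0.5],[-3,-1,-2,0,0.5],[-4,1,-4,0,0.5],[-5,3,-6,0,0.5],[-5,3,-8,0,0.5],[-5,3,-10,0,0.5],[-5,3,-12,0,0.5],[-5,3,-12,0,0.5],[-5,3,-12,0,0.5],[-5,3,-12,0,0.5]]]'

```text
time_s: 10.85
position: [0.5499, 0.242, 0.077]
orientation: [-2.711, 1.568, -0.008]
wrist_force: [-2.1, 4.5, 21.7]
grip_width: 0.788
gripper_force: 41.5
```

```bash
cat > look.py <<'E'
from h import *
import sys
st=r.observe(); print(st['time_s'],st['position'],cab(st['position']),st['wrist_force'],st['grip_width'])
n=sys.argv[1]
ims={k:shot(k) for k in('wrist','side','top')}
for k,(im,d,C) in ims.items():
    np.savez(f'{k}_{n}.npz',im=im,d=d,K=C[0],R=C[1],o=C[2])
    hsv=cv2.cvtColor(im,cv2.COLOR_BGR2HSV); H,S,V=cv2.split(hsv); P=pts(C,d); Q=cab(P)
    g=((H>12)&(H<26)&(S>110)&(V>120)).astype(np.uint8)
    N,_,s,c=cv2.connectedComponentsWithStats(g)
    for i in range(1,N):
        if s[i,4]>=5:
            u,v=c[i].round().astype(int); p=P[v,u]
            if abs(Q[v,u]).max()<.3: print(k,(u,v),s[i,4],'cab',Q[v,u].round(3),'z',p[2].round(3))
a=cv2.resize(ims['wrist'][0],(400,300)); b=cv2.resize(ims['side'][0][90:240,150:350],(400,300),interpolation=cv2.INTER_CUBIC)
cv2.imwrite(f'pics/{n}.png',np.hstack([a,b]))
E
python3 look.py g5
```

```text
10.85 [0.54993184 0.24196751 0.07699656] [-0.05296983 -0.05160291] [-2.08309229  4.4638554  21.72485962] 0.7877816980581075
side (np.int64(146), np.int64(22)) 47 cab [ 0.188 -0.203] z 0.541
side (np.int64(130), np.int64(46)) 28 cab [ 0.246 -0.065] z 0.489
side (np.int64(144), np.int64(55)) 13 cab [ 0.211 -0.131] z 0.466
side (np.int64(250), np.int64(187)) 88 cab [-0.057 -0.101] z 0.076
side (np.int64(222), np.int64(271)) 156 cab [0.125 0.178] z 0.0
side (np.int64(206), np.int64(267)) 7 cab [0.155 0.148] z -0.0
top (np.int64(163), np.int64(185)) 116 cab [0.115 0.192] z -0.001
top (np.int64(354), np.int64(187)) 5 cab [-0.153 -0.282] z -0.001
```

Emit:
step_arm --motion '[[[-2,2,0,0,0.5],[-4,4,0,0,0.5],[-5,6,0,0,0.5],[-6,8,0,0,0.5],[-8,10,0,0,0.5],[-9,12,0,0,0.5],[-9,12,-2,0,0.5],[-9,12,-3,0,0.5],[-9,12,-3,0,0.5],[-9,12,-3,0,0.5]]]' --force 24

```text
time_s: 12.0
position: [0.5378, 0.2524, 0.0708]
orientation: [-2.715, 1.574, -0.001]
wrist_force: [-2.8, 2.8, 11.8]
grip_width: 0.789
gripper_force: 41.8
```

```bash
python3 look.py g6 | grep -v "z 0.[45]"
```

```text
12.0 [0.53775109 0.2523894  0.07078587] [-0.05841313 -0.03652455] [-2.78231723  2.77705869 11.79528668] 0.789247018082748
side (np.int64(253), np.int64(187)) 82 cab [-0.063 -0.091] z 0.08
side (np.int64(222), np.int64(271)) 162 cab [0.125 0.179] z 0.001
side (np.int64(206), np.int64(267)) 8 cab [0.156 0.148] z 0.0
top (np.int64(163), np.int64(185)) 106 cab [0.114 0.192] z 0.002
```

View pics/g6.png

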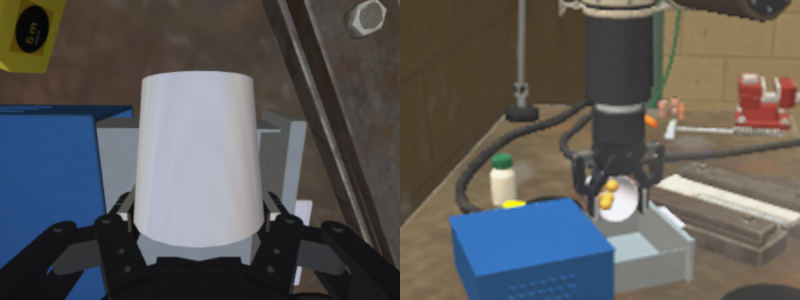

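```bash
cat > tilt.py <<'E'
from h import *
import sys
def tilt(f):
    w=np.load(f);im,d=w['im'],w['d'];P=pts((w['K'],w['R'],w['o']),d);Q=cab(P);st=r.observe();p=cab(st['position'])
    S=cv2.cvtColor(im,cv2.COLOR_BGR2HSV)
    m=(abs(Q[...,0]-p[0])<.004)&(d>0)&(P[...,2]>.066)&(Q[...,1]<p[1]+.05)&(Q[...,1]>p[1]-.12)&(S[...,1]<40)&(S[...,2]>120)
    y,z=Q[m][:,1],P[...,2][m]
    for lo in np.arange(y.min(),y.max(),.008):
        k=(y>=lo)&(y<lo+.008)
        if k.any(): print((lo-p[1]).round(4),k.sum(),np.median(z[k]).round(4))
    a=np.polyfit(y,z,1); print('slope deg',np.rad2deg(np.arctan(a[0])),'phi~',96.1-np.rad2deg(np.arctan(a[0])))
tilt(sys.argv[1])
E
python3 tilt.py wrist_g5.npz; python3 tilt.py wrist_g6.npz
```

```text
-0.0931 525 0.1025
-0.0851 545 0.1065
-0.0771 565 0.1104
-0.0691 609 0.1143
-0.0611 625 0.1183
-0.0531 658 0.1222
-0.0451 675 0.1261
-0.0371 609 0.1297
-0.0291 6 0.1425
slope deg 26.254905914783286 phi~ 69.84509408521672
-0.0761 726 0.112
-0.0681 695 0.114
-0.0601 695 0.1161
-0.0521 688 0.118
-0.0441 683 0.12
-0.0361 679 0.1219
-0.0281 685 0.124
-0.0201 662 0.1259
-0.0121 311 0.1273
slope deg 13.877009699682162 phi~ 82.22299030031783
```

Emit:
step_arm --motion '[[[2,1,0,0,0.5],[4,2,-1,0,0.5],[4,2,-3,0,0.5],[4,2,-5,0,0.5],[4,2,-7,0,0.5],[4,2,-9,0,0.5],[4,2,-11,0,0.5],[4,2,-11,0,0.5],[4,2,-11,0,0.5],[4,2,-11,0,0.5]]]'

```text
time_s: 13.15
position: [0.5428, 0.2568, 0.0608]
orientation: [-2.712, 1.57, -0.002]
wrist_force: [-4.1, 9.5, 14.8]
grip_width: 0.791
gripper_force: 43.6
```

```bash
python3 look.py g7 | grep -v "z 0.[45]"; python3 tilt.py wrist_g7.npz|tail -2
```

```text
13.15 [0.54279259 0.25679841 0.06077845] [-0.05185178 -0.03518115] [-4.07227674  9.53827586 14.76850005] 0.7909538231159897
side (np.int64(256), np.int64(197)) 44 cab [-0.05  -0.036] z 0.071
side (np.int64(267), np.int64(215)) 25 cab [-0.07   0.002] z 0.025
side (np.int64(258), np.int64(217)) 17 cab [-0.038  0.01 ] z 0.029
side (np.int64(223), np.int64(271)) 173 cab [0.122 0.179] z 0.0
side (np.int64(206), np.int64(268)) 8 cab [0.156 0.15 ] z -0.001
top (np.int64(286), np.int64(133)) 11 cab [ 0.07  -0.186] z 0.033
top (np.int64(163), np.int64(185)) 112 cab [0.115 0.192] z -0.002
top (np.int64(354), np.int64(187)) 6 cab [-0.153 -0.282] z -0.003
top (np.int64(253), np.int64(209)) 27 cab [-0.075 -0.   ] z 0.029
-0.0051 84 0.1195
slope deg 2.0910451583563208 phi~ 94.00895484164367
```

Emit:
step_arm --motion '[[[0,0,-2,0,0.5],[0,0,-4,0,0.5],[0,0,-4,0,0.5],[0,0,-4,0,0.5],[0,0,-4,0,0.5],[0,0,-4,0,0.5]]]'

```text
time_s: 13.9
position: [0.5426, 0.257, 0.0566]
orientation: [-2.712, 1.57, -0.002]
wrist_force: [-6.0, 11.4, 13.8]
grip_width: 0.788
gripper_force: 44.2
```

```bash
python3 look.py g8 | grep -v "z 0.[45]"; python3 tilt.py wrist_g8.npz|tail -2
```

```text
13.9 [0.54256949 0.25700512 0.05657052] [-0.05194365 -0.03489122] [-5.98478699 11.44157879 13.82393089] 0.7875712025710623
wrist (np.int64(166), np.int64(233)) 37 cab [ 0.    -0.033] z 0.029
side (np.int64(273), np.int64(216)) 20 cab [-0.081  0.02 ] z 0.029
side (np.int64(222), np.int64(271)) 164 cab [0.125 0.179] z 0.001
side (np.int64(206), np.int64(267)) 7 cab [0.156 0.149] z 0.001
top (np.int64(285), np.int64(133)) 20 cab [ 0.069 -0.182] z 0.04
top (np.int64(164), np.int64(185)) 96 cab [0.114 0.19 ] z -0.001
top (np.int64(242), np.int64(210)) 35 cab [-0.063  0.027] z 0.033
top (np.int64(251), np.int64(214)) 27 cab [-0.085  0.011] z 0.031
-0.0085 235 0.1165
slope deg 6.218685733621789 phi~ 89.88131426637821
```

Emit:
step_arm --motion '[[[0,0,5,0,0.5],[0,0,12,0,0.5],[0,0,20,0,0.5],[0,0,30,0,0.5],[0,0,42,0,0.5],[0,0,55,0,0.5],[0,0,70,0,0.5],[0,0,80,0,0.5],[0,0,84,0,0.5],[0,0,84,0,0.5]]]'

```text
time_s: 15.05
position: [0.5414, 0.2525, 0.1391]
orientation: [-2.716, 1.576, -0.001]
wrist_force: [-0.7, 0.1, -0.4]
grip_width: 0.787
gripper_force: 43.4
```

```bash
python3 look.py g9 | grep -v "z 0.[45]"; python3 tilt.py wrist_g9.npz|tail -3
python3 - <<'E'
import cv2,numpy as np
a=np.load('side_g9.npz')['im'][120:240,190:310]; b=np.load('top_g9.npz')['im'][130:250,200:320];c=np.load('wrist_g9.npz')['im']
cv2.imwrite('pics/g9x.png',np.hstack([cv2.resize(x,(400,400),interpolation=cv2.INTER_CUBIC) for x in (a,b)]))
E
```

```text
15.05 [0.5413554  0.25249271 0.13906538] [-0.05522817 -0.03821504] [-0.68793656  0.10559706 -0.41434149] 0.7871615830469968
side (np.int64(273), np.int64(216)) 22 cab [-0.079  0.022] z 0.03
side (np.int64(223), np.int64(270)) 164 cab [0.121 0.176] z 0.001
side (np.int64(206), np.int64(268)) 8 cab [0.157 0.153] z 0.001
top (np.int64(158), np.int64(181)) 20 cab [0.132 0.199] z 0.002
top (np.int64(238), np.int64(202)) 28 cab [-0.039  0.027] z 0.033
top (np.int64(243), np.int64(211)) 31 cab [-0.067  0.026] z 0.032
top (np.int64(250), np.int64(214)) 25 cab [-0.083  0.013] z 0.031
-0.0165 602 0.199
-0.0085 277 0.1987
slope deg 6.115618028451905 phi~ 89.98438197154809
```

View pics/g9x.png

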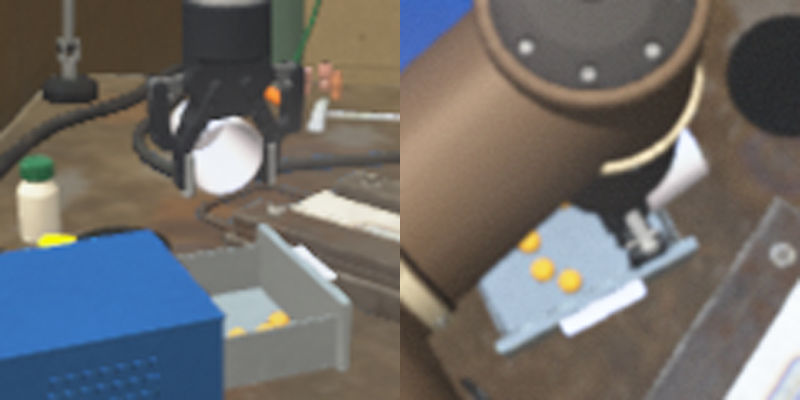

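Emit:
step_arm --motion '[[[0,8,0,0,0.5],[-1,20,0,0,0.5],[-1,36,0,0,0.5],[-2,54,0,0,0.5],[-3,72,0,0,0.5],[-4,90,0,0,0.5],[-4,108,0,0,0.5],[-5,126,0,0,0.5],[-6,144,0,0,0.5],[-7,162,0,0,0.5],[-7,180,0,0,0.5],[-8,198,0,0,0.5],[-9,216,0,0,0.5],[-9,232,0,0,0.5],[-10,244,0,0,0.5],[-10,251,0,0,0.5],[-10,251,0,0,0.5],[-10,251,0,0,0.5]]]'

```text
time_s: 17.0
position: [0.5311, 0.503, 0.1382]
orientation: [2.717, -1.577, -0.0]
wrist_force: [0.1, 0.9, -0.4]
grip_width: 0.79
gripper_force: 43.4
```

```bash
python3 look.py g10 | grep -v "z 0.[45]"; python3 tilt.py wrist_g10.npz
```

```text
17.0 [0.5310706  0.5029677  0.13817715] [0.05954934 0.18465178] [ 0.05942999  0.94575338 -0.4334561 ] 0.790275321889903
side (np.int64(273), np.int64(216)) 22 cab [-0.082  0.018] z 0.028
side (np.int64(222), np.int64(271)) 160 cab [0.124 0.177] z -0.0
side (np.int64(206), np.int64(268)) 8 cab [0.157 0.153] z 0.001
top (np.int64(285), np.int64(130)) 10 cab [ 0.089 -0.195] z -0.002
top (np.int64(262), np.int64(134)) 6 cab [ 0.11 -0.13] z 0.003
top (np.int64(249), np.int64(185)) 54 cab [-0.009 -0.023] z 0.023
top (np.int64(354), np.int64(186)) 8 cab [-0.151 -0.283] z -0.001
top (np.int64(238), np.int64(202)) 23 cab [-0.039  0.027] z 0.037
top (np.int64(243), np.int64(211)) 26 cab [-0.067  0.026] z 0.034
top (np.int64(251), np.int64(214)) 20 cab [-0.085  0.011] z 0.031
top (np.int64(238), np.int64(308)) 769 cab [-0.287  0.162] z -0.001
-0.0717 912 0.1937
-0.0637 971 0.199
-0.0557 907 0.1989
-0.0477 817 0.1987
-0.0397 747 0.1985
-0.0317 698 0.1983
-0.0237 634 0.1982
-0.0157 578 0.198
-0.0077 257 0.1977
slope deg 5.556458959459383 phi~ 90.54354104054062
```

Emit:
step_arm --motion '[[[0,0,-8,0,0.5],[0,0,-20,0,0.5],[0,0,-33,0,0.5],[0,0,-46,0,0.5],[0,0,-56,0,0.5],[0,0,-62,0,0.5],[2,-3,-62,0,0.5],[4,-7,-62,0,0.5],[6,-11,-62,0,0.5],[7,-13,-62,0,0.5],[7,-13,-62,0,0.5]]]' --force 20

```text
time_s: 18.25
position: [0.5386, 0.49, 0.0769]
orientation: [-2.716, 1.577, -0.0]
wrist_force: [-0.1, 0.9, -0.1]
grip_width: 0.786
gripper_force: 43.4
```

```bash
cat > tl.py <<'E'
from h import *
st=r.observe(); p=cab(st['position']); print(st['time_s'],st['position'].round(4) if hasattr(st['position'],'round') else st['position'],p.round(4),'F cab',(np.array(st['wrist_force'][:2])@ex).round(1),(np.array(st['wrist_force'][:2])@ey).round(1),round(st['wrist_force'][2],1),st['grip_width'],st['gripper_force'])
im,d,C=shot('wrist');P=pts(C,d);Q=cab(P);S=cv2.cvtColor(im,cv2.COLOR_BGR2HSV)
m=(abs(Q[...,0]-p[0])<.004)&(d>0)&(P[...,2]>st['position'][2]-.06)&(P[...,2]<st['position'][2]+.09)&(Q[...,1]<p[1]+.05)&(Q[...,1]>p[1]-.09)&(S[...,1]<45)&(S[...,2]>110)
y,z=Q[m][:,1]-p[1],P[...,2][m]-st['position'][2]
for lo in np.arange(-.088,.05,.008):
    k=(y>=lo)&(y<lo+.008)
    if k.sum()>5: print((lo+.004).round(3),k.sum(),np.percentile(z[k],[5,50,95]).round(4))
E
python3 tl.py
```

```text
18.25 [0.5386 0.49   0.0769] [0.0597 0.1697] F cab 0.4 0.8 -0.1 0.7864341526319453 43.44885090176831
-0.076 53 [0.0106 0.0147 0.0182]
-0.068 911 [0.0253 0.0555 0.0616]
-0.06 985 [0.0597 0.0608 0.0618]
-0.052 908 [0.0595 0.0605 0.0616]
-0.044 811 [0.0594 0.0604 0.0614]
-0.036 751 [0.0593 0.0603 0.0612]
-0.028 680 [0.0592 0.0601 0.061 ]
-0.02 629 [0.059  0.0599 0.0609]
-0.012 599 [0.0589 0.0598 0.061 ]
-0.004 237 [0.0588 0.0596 0.0604]
```

Emit:
step_arm --motion '[[[0,0,-2,0,0.5],[1,-2,-2,0,0.5],[2,-4,-2,0,0.5],[3,-6,-2,0,0.5],[4,-8,-2,0,0.5],[5,-10,-2,0,0.5],[7,-12,-2,0,0.5],[7,-12,-2,0,0.5]]]' --force 20

```text
time_s: 19.1
position: [0.5413, 0.485, 0.0756]
orientation: [-2.711, 1.572, 0.01]
wrist_force: [-22.8, 21.0, 6.3]
grip_width: 0.791
gripper_force: 43.9
```

```bash
python3 tl.py
```

```text
19.1 [0.5413 0.485  0.0756] [0.0595 0.164 ] F cab -9.4 29.5 6.3 0.7907972302572992 43.920569082547445
-0.068 962 [0.0207 0.0561 0.0603]
-0.06 975 [0.0585 0.0595 0.0606]
-0.052 888 [0.0586 0.0595 0.0605]
-0.044 805 [0.0585 0.0596 0.0606]
-0.036 747 [0.0586 0.0596 0.0606]
-0.028 675 [0.0586 0.0596 0.0605]
-0.02 627 [0.0586 0.0596 0.0606]
-0.012 604 [0.0586 0.0596 0.0608]
-0.004 205 [0.0586 0.0595 0.0603]
```

Emit:
step_arm --motion '[[[1,-2,0,0,0.5],[2,-3,0,0,0.5],[3,-5,0,0,0.5],[3,-5,0,0,0.5]]]' --force 20

```text
time_s: 19.55
position: [0.544, 0.4846, 0.0772]
orientation: [-2.707, 1.565, 0.011]
wrist_force: [-28.9, 32.3, 8.9]
grip_width: 0.791
gripper_force: 44.1
```

```bash
python3 tl.py
```

```text
19.55 [0.544  0.4846 0.0772] [0.0617 0.1623] F cab -9.1 42.3 8.9 0.790881033746582 44.128471289004665
-0.068 851 [0.0175 0.054  0.0587]
-0.06 938 [0.057  0.0581 0.0592]
-0.052 870 [0.0572 0.0583 0.0595]
-0.044 809 [0.0575 0.0586 0.0597]
-0.036 735 [0.0578 0.0588 0.0599]
-0.028 680 [0.058  0.0591 0.0601]
-0.02 631 [0.0583 0.0593 0.0602]
-0.012 627 [0.0585 0.0595 0.0609]
-0.004 170 [0.0587 0.0596 0.0606]
```

Emit:
step_arm --motion '[[[1,-1,2,0,0.5],[1,-2,3,0,0.5],[2,-3,4,0,0.5],[3,-5,4,0,0.5],[3,-5,4,0,0.5]]]' --force 20

```text
time_s: 20.1
position: [0.5493, 0.4799, 0.0825]
orientation: [-2.706, 1.562, 0.007]
wrist_force: [-20.8, 30.0, 10.5]
grip_width: 0.788
gripper_force: 41.6
```

```bash
python3 tl.py
```

```text
20.1 [0.5493 0.4799 0.0825] [0.064  0.1555] F cab -3.3 36.3 10.5 0.7881335393058595 41.57079759500846
-0.068 118 [0.0509 0.0522 0.0533]
-0.06 855 [0.0518 0.0531 0.0543]
-0.052 813 [0.0529 0.054  0.0554]
-0.044 763 [0.0539 0.055  0.0564]
-0.036 718 [0.0549 0.0561 0.0573]
-0.028 691 [0.056  0.0571 0.0583]
-0.02 651 [0.0569 0.0581 0.0592]
-0.012 656 [0.0579 0.0592 0.0608]
-0.004 181 [0.0587 0.0597 0.0605]
```

Emit:
step_arm --motion '[[[0,0,2,0,0.5],[0,0,4,0,0.5],[0,0,6,0,0.5],[0,0,8,0,0.5],[0,0,10,0,0.5],[0,0,10,0,0.5]]]' --force 20

```text
time_s: 20.75
position: [0.5515, 0.4738, 0.0908]
orientation: [-2.711, 1.568, 0.001]
wrist_force: [-5.4, 14.7, 2.5]
grip_width: 0.792
gripper_force: 39.5
```

```bash
python3 tl.py
```

```text
20.75 [0.5515 0.4738 0.0908] [0.0629 0.1492] F cab 2.6 15.4 2.5 0.7916019269232984 39.460195246738294
-0.068 111 [0.0427 0.0439 0.0452]
-0.06 710 [0.0436 0.0451 0.0466]
-0.052 717 [0.0457 0.0473 0.0489]
-0.044 717 [0.0479 0.0495 0.0509]
-0.036 703 [0.0501 0.0516 0.0533]
-0.028 695 [0.0522 0.0537 0.0552]
-0.02 689 [0.0544 0.0559 0.0574]
-0.012 716 [0.0565 0.0581 0.0601]
-0.004 247 [0.0583 0.0595 0.0604]
```

Emit:
step_arm --motion '[[[1,-2,2,0,0.5],[2,-3,4,0,0.5],[3,-5,6,0,0.5],[4,-7,8,0,0.5],[5,-9,9,0,0.5],[6,-10,10,0,0.5],[6,-10,10,0,0.5]]]' --force 20

```text
time_s: 21.5
position: [0.5573, 0.4639, 0.1018]
orientation: [-2.71, 1.568, 0.002]
wrist_force: [-9.3, 13.2, 10.4]
grip_width: 0.788
gripper_force: 33.3
```

```bash
python3 tl.py
```

```text
21.5 [0.5573 0.4639 0.1018] [0.0631 0.1377] F cab -1.6 16.1 10.4 0.7879811371136581 33.32535544531538
-0.06 567 [0.0298 0.0321 0.0345]
-0.052 593 [0.0341 0.0363 0.0387]
-0.044 623 [0.0382 0.0404 0.0428]
-0.036 665 [0.0423 0.0446 0.0468]
-0.028 697 [0.0466 0.0487 0.051 ]
-0.02 740 [0.0505 0.0529 0.0552]
-0.012 810 [0.0547 0.0569 0.0598]
-0.004 256 [0.0583 0.0596 0.0607]
```

Emit:
step_arm --motion '[[[1,-2,0,0,0.5],[2,-3,0,0,0.5],[3,-5,0,0,0.5],[4,-7,0,0,0.5],[5,-9,0,0,0.5],[5,-9,0,0,0.5]]]' --force 25

```text
time_s: 22.15
position: [0.5624, 0.4555, 0.1034]
orientation: [-2.709, 1.567, 0.001]
wrist_force: [-12.9, 14.0, 18.5]
grip_width: 0.782
gripper_force: 22.6
```

```bash
python3 tl.py
```

```text
22.15 [0.5624 0.4555 0.1034] [0.0633 0.1279] F cab -4.3 18.5 18.5 0.7821228387438196 22.58817992342756
-0.06 178 [0.0258 0.0273 0.0287]
-0.052 550 [0.0282 0.0308 0.0335]
-0.044 606 [0.033  0.036  0.0387]
-0.036 655 [0.0385 0.0412 0.0438]
-0.028 708 [0.0437 0.0463 0.0489]
-0.02 763 [0.0487 0.0514 0.0541]
-0.012 842 [0.054  0.0566 0.0598]
-0.004 246 [0.0585 0.0598 0.061 ]
```

Emit:
step_arm --motion '[[[-3,5,0,0,0.5],[-5,9,-3,0,0.5],[-5,9,-8,0,0.5],[-4,7,-10,0,0.5],[-2,4,-10,0,0.5],[0,0,-9,0,0.5],[1,-1,-6,0,0.5],[1,-2,-3,0,0.5],[2,-3,0,0,0.5],[2,-4,3,0,0.5],[2,-4,3,0,0.5]]]' --force 25

```text
time_s: 23.3
position: [0.5642, 0.4447, 0.101]
orientation: [2.716, -1.577, 0.0]
wrist_force: [-1.5, 2.2, 0.7]
grip_width: 0.759
gripper_force: 28.6
```

```bash
python3 tl.py
```

```text
23.3 [0.5642 0.4447 0.101 ] [0.0596 0.1176] F cab -0.2 2.7 0.7 0.7593365786217835 28.61457683840854
-0.052 63 [0.0192 0.0204 0.0219]
-0.044 502 [0.0209 0.024  0.0273]
-0.036 550 [0.0273 0.0307 0.034 ]
-0.028 611 [0.034  0.0374 0.0406]
-0.02 692 [0.0406 0.044  0.0472]
-0.012 825 [0.0472 0.0507 0.0546]
-0.004 545 [0.0536 0.0559 0.0579]
```

Emit:
step_arm --motion '[[[1,-3,0,0,0.5],[2,-4,2,0,0.5],[2,-4,4,0,0.5],[3,-5,6,0,0.5],[3,-6,8,0,0.5],[4,-7,10,0,0.5],[4,-7,10,0,0.5]]]' --force 30

```text
time_s: 24.05
position: [0.5685, 0.4379, 0.1116]
orientation: [2.717, -1.577, 0.0]
wrist_force: [-0.7, -0.2, -0.6]
grip_width: 0.755
gripper_force: 33.4
```

```bash
python3 tl.py
```

```text
24.05 [0.5685 0.4379 0.1116] [0.0599 0.1096] F cab -0.7 0.1 -0.6 0.7545545833562649 33.35334780964331
-0.052 10 [0.0178 0.018  0.0186]
-0.044 472 [0.0182 0.0215 0.025 ]
-0.036 538 [0.0254 0.0287 0.0322]
-0.028 614 [0.0322 0.0357 0.0393]
-0.02 693 [0.0396 0.0431 0.0466]
-0.012 829 [0.0466 0.0503 0.0542]
-0.004 558 [0.0534 0.0558 0.058 ]
```

Emit:
step_arm --motion '[[[-4,7,0,0,0.5],[-7,12,-4,0,0.5],[-7,12,-10,0,0.5],[-6,10,-13,0,0.5],[-4,7,-13,0,0.5],[-2,3,-12,0,0.5],[0,0,-10,0,0.5],[1,-2,-8,0,0.5],[2,-4,-5,0,0.5],[3,-5,-3,0,0.5],[3,-5,-3,0,0.5]]]' --force 30

```text
time_s: 25.2
position: [0.5716, 0.4335, 0.1091]
orientation: [-2.716, 1.576, -0.0]
wrist_force: [-2.0, 3.2, 3.2]
grip_width: 0.746
gripper_force: 28.4
```

```bash
python3 tl.py
```

```text
25.2 [0.5716 0.4335 0.1091] [0.0604 0.1042] F cab -0.2 3.7 3.2 0.7458869513018999 28.445056776367892
-0.044 245 [0.0116 0.0144 0.0168]
-0.036 487 [0.0169 0.0211 0.0254]
-0.028 578 [0.0256 0.0302 0.0344]
-0.02 711 [0.0345 0.0392 0.0436]
-0.012 849 [0.0438 0.0483 0.053 ]
-0.004 624 [0.0521 0.0552 0.0579]
```

Emit:
step_arm --motion '[[[-4,7,0,0,0.5],[-7,12,-4,0,0.5],[-7,12,-9,0,0.5],[-5,9,-10,0,0.5],[-3,5,-10,0,0.5],[-1,2,-9,0,0.5],[1,-1,-7,0,0.5],[2,-3,-5,0,0.5],[3,-5,-2,0,0.5],[4,-7,0,0,0.5],[4,-7,0,0,0.5]]]' --force 30

```text
time_s: 26.35
position: [0.5755, 0.4262, 0.1087]
orientation: [-2.717, 1.577, -0.0]
wrist_force: [-1.9, 1.3, 2.6]
grip_width: 0.749
gripper_force: 27.0
```

```bash
python3 tl.py
```

```text
26.35 [0.5755 0.4262 0.1087] [0.0603 0.0959] F cab -1.0 2.1 2.6 0.7486484768917974 27.028204975035806
-0.036 278 [0.0045 0.0084 0.012 ]
-0.028 513 [0.0125 0.0183 0.0236]
-0.02 656 [0.0245 0.0305 0.036 ]
-0.012 890 [0.0366 0.0427 0.0486]
-0.004 781 [0.0483 0.053  0.0569]
```

Emit:
step_arm --motion '[[[-4,7,0,0,0.5],[-7,12,-4,0,0.5],[-7,12,-8,0,0.5],[-5,9,-8,0,0.5],[-3,5,-8,0,0.5],[-1,2,-8,0,0.5],[1,-1,-7,0,0.5],[2,-3,-5,0,0.5],[3,-5,-2,0,0.5],[4,-7,0,0,0.5],[4,-7,0,0,0.5]]]' --force 30

```text
time_s: 27.5
position: [0.5795, 0.4186, 0.1084]
orientation: [2.716, -1.577, 0.0]
wrist_force: [0.3, 1.0, 1.6]
grip_width: 0.722
gripper_force: 25.6
```

```bash
python3 tl.py
```

```text
27.5 [0.5795 0.4186 0.1084] [0.06   0.0874] F cab 0.7 0.8 1.6 0.7215820423921891 25.643932758830488
-0.028 234 [-0.002   0.0026  0.0069]
-0.02 574 [0.0076 0.0157 0.0226]
-0.012 824 [0.0241 0.0325 0.0402]
-0.004 1067 [0.0406 0.0483 0.0546]
```

Emit:
step_arm --motion '[[[-1,2,6,0,0.5],[-2,4,18,0,0.5],[-2,4,32,0,0.5],[-2,4,45,0,0.5],[0,0,54,0,0.5],[4,-12,56,0,0.5],[9,-32,56,0,0.5],[16,-56,56,0,0.5],[23,-80,56,0,0.5],[30,-104,56,0,0.5],[37,-128,56,0,0.5],[44,-152,56,0,0.5],[50,-176,56,0,0.5],[57,-200,56,0,0.5],[64,-224,56,0,0.5],[71,-248,56,0,0.5],[78,-272,56,0,0.5],[84,-294,56,0,0.5],[89,-310,56,0,0.5],[90,-314,56,0,0.5]]]'

```text
time_s: 29.55
position: [0.669, 0.1024, 0.1638]
orientation: [2.714, -1.58, -0.001]
wrist_force: [0.7, -0.6, -1.5]
grip_width: 0.718
gripper_force: 25.9
```

```bash
python3 tl.py
python3 - <<'E'
from h import *
w,d,C=shot('wrist');im,dd,Ct=shot('top')
for n,(i,D,c) in {'w':(w,d,C),'t':(im,dd,Ct)}.items():
    h=cv2.cvtColor(i,cv2.COLOR_BGR2HSV);P=pts(c,D)
    m=(h[...,2]<55)&(abs(P[...,2]-.003)<.006)&(np.hypot(P[...,0]-.674,P[...,1]-.0955)<.07)&(D>0)
    q=P[m][:,:2]; print(n,m.sum(),q.min(0).round(3),q.max(0).round(3))
# drawer balls
h=cv2.cvtColor(im,cv2.COLOR_BGR2HSV);P=pts(Ct,dd);Q=cab(P)
m=(h[...,0]>12)&(h[...,0]<26)&(h[...,1]>110)&(h[...,2]>120)&(Q[...,0]>-.12)&(Q[...,0]<.03)&(abs(Q[...,1])<.085)
N,_,s,c=cv2.connectedComponentsWithStats(m.astype(np.uint8)); print([(Q[int(c[i][1]),int(c[i][0])].round(3),s[i,4]) for i in range(1,N)])
E
```

```text
29.55 [0.669  0.1024 0.1638] [-0.0184 -0.2318] F cab 0.4 -0.9 -1.5 0.7183083764289967 25.86435264267493
-0.028 249 [-0.0022  0.0023  0.0068]
-0.02 575 [0.0077 0.0159 0.0231]
-0.012 825 [0.0241 0.0327 0.0405]
-0.004 1072 [0.0405 0.0483 0.0547]
w 542 [0.623 0.046] [0.714 0.141]
t 40 [0.655 0.045] [0.683 0.066]
[(array([-0.018, -0.012]), np.int32(15)), (array([-0.038,  0.027]), np.int32(22)), (array([-0.063,  0.027]), np.int32(24)), (array([-0.082,  0.016]), np.int32(11))]
```

Emit:
step_arm --motion '[[[0,1,-8,0,0.5],[0,2,-22,0,0.5],[0,2,-38,0,0.5],[0,2,-54,0,0.5],[0,2,-70,0,0.5],[0,2,-86,0,0.5],[0,2,-100,0,0.5],[0,2,-110,0,0.5],[0,2,-118,0,0.5],[0,2,-123,0,0.5],[0,2,-125,0,0.5],[0,2,-125,0,0.5]]]'

```text
time_s: 30.9
position: [0.6693, 0.1074, 0.0394]
orientation: [-2.717, 1.577, -0.0]
wrist_force: [0.6, -0.3, -0.6]
grip_width: 0.718
gripper_force: 25.9
```

```bash
python3 tl.py
```

```text
30.9 [0.6693 0.1074 0.0394] [-0.0157 -0.2276] F cab 0.3 -0.6 -0.6 0.718291524863499 25.905309640802443
-0.028 246 [-0.0019  0.0025  0.0067]
-0.02 566 [0.0076 0.0156 0.0227]
-0.012 840 [0.0239 0.0326 0.0405]
-0.004 1064 [0.0404 0.0481 0.0547]
0.004 7 [0.053  0.0541 0.0545]
```

Emit:
step_arm --motion '[[[0,0,-2,0,0.5],[0,0,-4,0,0.5],[0,0,-5,0,0.5],[0,0,-5,0,0.5]]]'

```text
time_s: 31.35
position: [0.6693, 0.1074, 0.0345]
orientation: [-2.717, 1.577, -0.0]
wrist_force: [-0.6, -0.2, 0.7]
grip_width: 0.72
gripper_force: 25.9
```

Emit:
step_arm --motion '[[[0,0,-1,0,0.5],[0,0,-2,0,0.5],[0,0,-3,0,0.5],[0,0,-3,0,0.5]]]'

```text
time_s: 31.75
position: [0.6697, 0.1071, 0.0337]
orientation: [-2.717, 1.575, -0.002]
wrist_force: [-4.2, -1.4, 15.6]
grip_width: 0.724
gripper_force: 26.2
```

```bash
python3 tl.py
```

```text
31.75 [0.6697 0.1071 0.0337] [-0.0154 -0.228 ] F cab -4.3 0.9 15.6 0.7243368700994516 26.170538358273916
-0.028 221 [-0.0023  0.0019  0.0058]
-0.02 584 [0.0068 0.0153 0.0229]
-0.012 822 [0.0239 0.0324 0.0407]
-0.004 1076 [0.0404 0.0483 0.0548]
```

Emit:
step_arm --motion '[[[0,0,2,0,0.5],[0,0,2,0,0.74],[0,0,2,0,0.78],[0,0,2,0,0.82],[0,0,2,0,0.86],[0,0,2,0,0.9],[0,0,2,0,0.95],[0,0,2,0,1],[0,0,2,0,1],[0,0,2,0,1]]]'

```text
time_s: 32.8
position: [0.6691, 0.1073, 0.0333]
orientation: [2.717, -1.577, -0.0]
wrist_force: [0.0, 0.1, -0.1]
grip_width: 1.001
gripper_force: 0.0
```

```bash
python3 tl.py
python3 - <<'E'
from h import *
w,d,C=shot('wrist');P=pts(C,d);st=r.observe();p=np.array(st['position'])
h=cv2.cvtColor(w,cv2.COLOR_BGR2HSV)
m=(d>0)&(h[...,1]<50)&(h[...,2]>110)&(np.hypot(P[...,0]-p[0],P[...,1]-p[1])<.07)
q=P[m]; print(m.sum(),np.percentile(q[:,2],[1,50,95,99,100]).round(4))
for lo,hi in((.06,.07),(.07,.08),(.08,.09)):
    k=(q[:,2]>lo)&(q[:,2]<hi)
    if k.sum()>30: print(lo,k.sum(),cv2.minEnclosingCircle((q[k][:,:2]*1000).astype(np.float32)))
E
```

```text
32.8 [0.6691 0.1073 0.0333] [-0.0158 -0.2275] F cab 0.0 0.1 -0.1 1.0014631178587037 0.0
-0.044 410 [0.0133 0.0362 0.0407]
-0.036 142 [-0.0227 -0.0045  0.0093]
-0.02 81 [-0.0281 -0.0269 -0.0262]
-0.012 185 [-0.0277 -0.0269  0.047 ]
-0.004 164 [-0.0279 -0.0269 -0.0259]
0.004 155 [-0.0279 -0.0269 -0.026 ]
0.012 161 [-0.0279 -0.0268 -0.0255]
0.02 1195 [-0.022   0.0088  0.0282]
27040 [-0.0015  0.0442  0.0735  0.0749  0.1022]
0.06 3694 ((670.72509765625, 98.376220703125), 50.6546516418457)
0.07 4004 ((673.13623046875, 97.85917663574219), 49.2935676574707)
```

Emit:
step_arm --motion '[[[0,0,6,0,1],[0,0,20,0,1],[0,0,40,0,1],[0,0,70,0,1],[0,0,100,0,1],[0,0,125,0,1],[-10,5,130,-6,0],[-30,15,130,-13,0],[-50,26,130,-20,0],[-72,37,130,-27,0],[-94,48,130,-34,0],[-116,59,130,-42,0],[-138,71,130,-50,0],[-160,82,130,-58,0],[-182,93,130,-66,0],[-204,105,130,-74,0],[-222,114,130,-82,0],[-236,121,130,-90,0],[-242,124,130,-90,0],[-242,124,130,-90,0]]]'

```text
time_s: 34.9
position: [0.427, 0.2318, 0.1644]
orientation: [-0.814, 3.033, 0.001]
wrist_force: [-0.5, -0.0, -0.4]
grip_width: 0.002
gripper_force: 0.0
```

Run:
```python
from h import *
st=r.observe();print(st['time_s'],st['position'],cab(st['position']),st['grip_width'])
w,d,C=shot('side');im,dd,Ct=shot('top')
P=pts(Ct,dd);Z=P[...,2];Q=cab(P);h=cv2.cvtColor(im,cv2.COLOR_BGR2HSV)
near=np.hypot(P[...,0]-.674,P[...,1]-.0975)<.045
q=P[near&(dd>0)&(Z>.069)&(Z<.08)]; print('rim',len(q),cv2.minEnclosingCircle((q[:,:2]*1000).astype(np.float32)),q[:,2].mean())
A=np.linalg.lstsq(np.c_[q[:,:2],np.ones(len(q))],q[:,2],rcond=None)[0]; print('rim slope deg',np.rad2deg(np.arctan(np.hypot(*A[:2]))))
m=(h[...,0]>12)&(h[...,0]<26)&(h[...,1]>110)&(h[...,2]>120)&(Q[...,0]>-.12)&(Q[...,0]<.03)&(abs(Q[...,1])<.085)
N,_,s,c=cv2.connectedComponentsWithStats(m.astype(np.uint8)); print([(Q[int(c[i][1]),int(c[i][0])].round(3),s[i,4]) for i in range(1,N)])
m=(abs(Q[...,1]+.06)<.015)&(Z>.068)&(Z<.082)&(Q[...,0]<-.05)&(Q[...,0]>-.14)&(dd>0); print('panel',Q[m][:,0].min().round(4),Q[m][:,0].max().round(4))
```

```text
34.9 [0.4269794  0.23183251 0.16437034] [-0.16488246  0.00031611] 0.0018149611094871296
rim 91 ((675.2058715820312, 100.8731460571289), 35.0624885559082) 0.07317879792004942
rim slope deg 0.7205942122315316
[]Traceback (most recent call last):
  File "<stdin>", line 10, in <module>
    return umr_minimum(a, axis, None, out, keepdims, initial, where)
ValueError: zero-size array to reduction operation minimum which has no identity
```

Run:
```python
from h import *
im,d,C=shot('wrist');P=pts(C,d);Q=cab(P);h=cv2.cvtColor(im,cv2.COLOR_BGR2HSV)
m=(h[...,0]>12)&(h[...,0]<28)&(h[...,1]>110)&(h[...,2]>100)
N,_,s,c=cv2.connectedComponentsWithStats(m.astype(np.uint8))
for i in range(1,N):
    if s[i,4]>30: print(c[i].round(),s[i],Q[int(c[i][1]),int(c[i][0])].round(3),P[int(c[i][1]),int(c[i][0]),2].round(3))
print('view cab',[cab(onz(C,u,v,.02)).round(2) for u,v in((0,0),(511,0),(0,383),(511,383))])
```

```text
view cab [array([-0.32, -0.21]), array([-0.32,  0.21]), array([ 0.09, -0.31]), array([0.09, 0.32])]
```

Run:
```python
from h import *
f=np.load('top_g10.npz');im=f['im'];h=cv2.cvtColor(im,cv2.COLOR_BGR2HSV)
m=((h[...,0]>12)&(h[...,0]<28)&(h[...,1]>90)&(h[...,2]>110)).astype(int)
print('\n'.join(''.join('.#'[x] for x in row) for row in m[176:222,232:262]))
```

```text
..............................
..............................
..............................
...................#..........
.................####.........
................######........
................######........
................######........
................#####.........
................####..........
...............####...........
..............#####...........
..............######..........
..............######..........
..............######..........
..............#####...........
..............................
..............................
..............................
..............................
..............................
..............................
..............................
......##......................
....#####.....................
....######....................
....######....................
....######....................
....#####.....................
......##......................
..............................
..............................
.........####.................
........######................
........######................
........######....##..........
........######...#####........
.........####...######........
................######........
................######........
.................#####........
..................##..........
..............................
..............................
..............................
..............................
```

Emit:
step_arm --motion '[[[0,0,-8,0,0],[0,0,-24,0,0],[0,0,-44,0,0],[0,0,-64,0,0],[0,0,-84,0,0],[0,0,-98,0,0],[0,0,-106,0,0],[0,0,-108,0,0],[0,0,-108,0,0]]]'

```text
time_s: 35.95
position: [0.4273, 0.2312, 0.0551]
orientation: [0.806, -3.036, 0.001]
wrist_force: [0.5, -0.4, 0.7]
grip_width: 0.005
gripper_force: 0.0
```

Emit:
step_arm --motion '[[[5,3,0,0,0],[10,6,0,0,0],[16,9,0,0,0],[22,13,0,0,0],[28,16,0,0,0],[34,19,0,0,0],[40,23,0,0,0],[46,26,0,0,0],[52,30,0,0,0],[58,33,0,0,0],[64,36,0,0,0],[70,40,0,0,0],[76,43,0,0,0],[82,47,0,0,0],[88,50,0,0,0],[94,53,0,0,0],[100,57,0,0,0],[104,59,0,0,0],[108,61,0,0,0],[108,61,0,0,0]]]'

```text
time_s: 37.95
position: [0.536, 0.293, 0.0554]
orientation: [-0.806, 3.035, 0.001]
wrist_force: [0.0, 0.8, 0.3]
grip_width: 0.002
gripper_force: 0.0
```

```bash
cat > dr.py <<'E'
from h import *
st=r.observe();print(st['time_s'],cab(st['position']).round(4),'Fx',(np.array(st['wrist_force'][:2])@ex).round(1),st['wrist_force'])
im,dd,Ct=shot('top');P=pts(Ct,dd);Z=P[...,2];Q=cab(P)
for y in(-.07,-.05,.05,.07):
    m=(abs(Q[...,1]-y)<.008)&(Z>.066)&(Z<.08)&(Q[...,0]<.02)&(Q[...,0]>-.14)&(dd>0)
    if m.any(): print('panel',y,m.sum(),Q[m][:,0].min().round(4),Q[m][:,0].max().round(4))
E
python3 dr.py
```

```text
37.95 [-0.0399 -0.0004] Fx 0.4 [0.02098112 0.82381694 0.34971426]
panel -0.07 11 -0.0141 -0.0048
```

Emit:
step_arm --motion '[[[3,1,0,0,0],[5,3,0,0,0],[7,4,0,0,0],[9,5,0,0,0],[10,6,0,0,0],[12,7,0,0,0],[13,7,0,0,0],[13,7,0,0,0]]]'

```text
time_s: 38.8
position: [0.5456, 0.2979, 0.0548]
orientation: [0.804, -3.032, 0.002]
wrist_force: [-11.3, -3.4, 6.0]
grip_width: -0.003
gripper_force: 5.6
```

```bash
python3 dr.py
```

```text
38.8 [-0.0291 -0.0008] Fx -11.5 [-11.31597917  -3.42794741   6.01595465]
panel -0.07 10 -0.0035 0.0018
```

Emit:
step_arm --motion '[[[1,1,0,0,0],[2,1,0,0,0],[3,2,0,0,0],[3,2,0,0,0]]]'

```text
time_s: 39.25
position: [0.5457, 0.2979, 0.0544]
orientation: [0.802, -3.026, 0.006]
wrist_force: [-21.8, -6.8, 15.4]
grip_width: 0.003
gripper_force: 11.3
```

```bash
python3 dr.py
```

```text
39.25 [-0.029  -0.0009] Fx -22.3 [-21.76667546  -6.76279672  15.37963337]
panel -0.07 10 -0.0033 0.0018
```

Emit:
step_arm --motion '[[[-3,-2,0,0,0],[-8,-5,0,0,0],[-20,-11,0,0,0],[-40,-23,0,0,0],[-60,-34,10,0,0],[-75,-43,40,0,0],[-80,-46,80,0,0],[-80,-86,110,0,0],[-80,-126,110,0,0],[-80,-166,110,0,0],[-80,-206,110,0,0],[-80,-246,110,0,0],[-80,-286,110,0,0],[-80,-316,110,0,0],[-80,-326,110,0,0],[-80,-326,110,0,0]]]'

```text
time_s: 40.9
position: [0.4716, -0.0256, 0.1657]
orientation: [-0.803, 3.036, -0.0]
wrist_force: [-1.1, 0.5, -1.4]
grip_width: 0.003
gripper_force: 0.0
```

Run:
```python
from h import *
st=r.observe();print(st['time_s'],st['position'],st['wrist_force'])
im,dd,Ct=shot('top');P=pts(Ct,dd);Z=P[...,2];Q=cab(P);h=cv2.cvtColor(im,cv2.COLOR_BGR2HSV)
near=np.hypot(P[...,0]-.674,P[...,1]-.0975)<.045
q=P[near&(dd>0)&(Z>.069)&(Z<.08)]; print('rim',len(q),cv2.minEnclosingCircle((q[:,:2]*1000).astype(np.float32)))
for y in(-.07,-.05,0,.05,.07):
    m=(abs(Q[...,1]-y)<.008)&(Z>.062)&(Z<.08)&(Q[...,0]<.02)&(Q[...,0]>-.14)&(dd>0)
    if m.any(): print('panel',y,m.sum(),Q[m][:,0].min().round(4),Q[m][:,0].max().round(4))
for n,lo,hi,zs in(('yellow',(22,170,150),(34,255,255),.062),('green',(45,90,20),(85,255,255),.086),('red',(174,150,120),(180,255,255),.017)):
    m=cv2.inRange(h,np.array(lo),np.array(hi)); 
    if n=='red': m|=cv2.inRange(h,np.array((0,150,120)),np.array((6,255,255)))
    m[:85]=0;m[330:]=0;m[:,:130]=0;m[:,385:]=0
    c=max(cv2.findContours(m,0,2)[0],key=cv2.contourArea);u,v=cv2.minAreaRect(c)[0];print(n,round(u),round(v),onz(Ct,u,v,zs).round(3))
```

```text
40.9 [ 0.47158102 -0.02563206  0.16565125] [-1.11864339  0.46688978 -1.39455912]
rim 95 ((674.9814453125, 100.64610290527344), 35.632869720458984)
panel -0.07 21 -0.0044 0.0019
panel -0.05 18 -0.0042 0.0023
panel 0 44 -0.0156 0.003
panel 0.05 18 -0.0033 0.0027
panel 0.07 20 -0.0037 0.0029
yellow 274 136 [0.702 0.219 0.062]
green 330 112 [0.764 0.072 0.086]
red 158 212 [0.496 0.54  0.017]
```

The drawer is against its stop: force rose to 22 N with no further motion. The cup stands upright near the centre of its mat, and the tape, jar and magnet have not moved. I'm handing the job in.

```bash
python3 -c "
from station import r
print(r.close_job())"
```

```text
the job is handed in; nothing more can be done
None
```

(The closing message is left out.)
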